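# Change over the work in the craft vise

### The job

Change over the work at the craft table: clamp the oblong card-holder block upright in the vise, midway along the jaws with its long sides against them, down on the two steel parallels, hard against the fixed jaw and with the sliding jaw closed firmly on it. The square pencil block that is in the vise now belongs upright in the middle of the square cork mat, and the round tealight holder, now on that mat, upright in the middle of the round cork mat, where the oblong block lies now. The empty plywood board is free as a spare place on the way; leave the ink-pad tin and the pencil cup where they are.

Things in the scene. Friction and masses are not known exactly. Their poses are not given: they have to be found in the camera images.
- card_block: oblong block of pale wood (card holder), 90 x 40 mm and 44 mm tall, a dark saw slot along the middle of its top; loose, 60 to 130 g. Origin: centre of its underside; x along its 90 mm length, z up. Starts lying on the round mat.
- pencil_block: square block of pale wood (pencil block), 52 x 52 mm and 44 mm tall, four dark round holes in its top (drawn on, solid to the touch); loose, 50 to 100 g. Origin: centre of its underside; x and y square to its sides, z up. Starts standing loose in the open vise on the parallels.
- light_block: round block of pale wood (tealight holder), 56 mm in diameter and 44 mm tall, a metal tealight cup flush in its top; loose, 40 to 85 g. Origin: centre of its underside, z up. Starts standing on the square mat.
- vise: blue vise, fixed, 165 x 100 mm. Origin: on the table below it; x along the slide, from fixed to sliding jaw; y along the jaws; z up. Fixed jaw: face at x = -35 mm, body x -65 to -35, 90 mm wide. Work rests on two steel parallels, tops at z = 28 mm, x -35 to +31, at y = +-18 (8 mm wide). Jaw tops at z = 44 mm: a block stands 28 mm proud of them.
- vise_jaw (a joint): sliding jaw, in m: 0 = jaws 70 mm apart, grows as it closes (gap = 70 mm - value); starts at 0 to 6 mm. Vise frame: face at x = 35 mm - value, 42 mm thick behind it. A black post 16 x 16 mm on top (z 44 to 80 mm, y = 0, x = 65 mm - value): grasp or push it towards the fixed jaw. Friction 4 N, stays where left; closing it pushes a block along to the fixed jaw.
- square_mat: square cork mat, 110 x 110 mm, 6 mm thick, fixed. Origin: centre of its underside (its top is at z = 6 mm); x and y along its sides.
- round_mat: round cork mat, 120 mm in diameter, 6 mm thick, fixed. Origin: centre of its underside (its top is at z = 6 mm).
- spare_board: plywood board, 90 mm (x) by 130 mm (y), 6 mm thick, fixed, empty at the start: the free spot. Origin: centre of its underside (its top is at z = 6 mm).
- ink_tin: flat steel ink-pad tin, 56 x 80 mm, 18 mm tall, loose on the table in the middle of the work; to be left alone. Origin: centre of its underside.
- pencil_cup: white cup with pencils, 68 mm in diameter, 95 mm tall (pencil tips up to 165 mm), loose on the table beyond the work; to be left alone. Origin: centre of its underside.

How it is judged:
By the outcome, as a careful person would: the job done as asked, in the order asked, and still so for the second after the job is handed in, with the robot touching nothing.
It also fails if it takes over 122 s, if anything falls off the work surface, if the arm or the gripper's body presses on something with over 40 N, if the wrist force passes 120 N, or if a joint passes its speed limit or range.

### The arm

A 6-joint arm with a two-finger parallel gripper is mounted at the origin on the work surface. World frame = base frame: x ahead of the robot, y to its left, z up, the work surface at z = 0. Lengths are in mm, angles in rad, forces in N, time in s.
With the tool pointing down it reaches from about 275 to 1000 mm from the base axis. Payload 8.4 kg.
Tool frame: the origin (TCP) lies between the finger pads; the fingertips stand r.tips_ahead ahead of it and the grasp point (between the pads) lies 6 mm ahead of it (r.tips_ahead is the distance from the TCP to the fingertips, in mm); z points along the fingers, y is the line along which they close (so a half turn about z gives the same grasp; the last joint's range is limited). The gripper opens to 85 mm and grips with 20 to 120 N. Pads are 22 mm wide; open, the fingers measure 114 mm over their backs; the gripper's body (76 mm by 85 mm) begins 54 mm behind the grasp point. The pads swing forward as they close: fully open they stand 13 mm farther back than shut.
Start: joints at [-0.002, 0.353, 1.633, -0, 1.155, -0.002], TCP at [625.002, -0, 256.281] pointing down, gripper open.
Joint ranges: [-2.63, 2.63], [-0.92, 2.1], [0.06, 2.66], [-1.3, 4.44], [0, 2.69], [-3.02, 3.02]. Speed limits (rad/s): [2.22, 2.22, 2.79, 3.14, 3.14, 3.14].

### API

Orientations are given as [roll, pitch, yaw] about the fixed x, y, z axes, in that order (R = Rz(yaw) Ry(pitch) Rx(roll)).
In Python, from rig import r gives the robot as it stands.
- The arm moves only by the tool carry_out, never from a script. Its arguments are lists of equal length, an entry for each row: "delta_pos": the shift along the tool's x, y, z in m, a list of three; "rot": the turn, a rotation vector about the tool's x, y, z in degrees, a list of three. A call has 1 to 8 rows; each row is the pose to reach, as a shift and turn from the pose commanded when the call began, along the tool's axes at that moment; what a row does not reach only later rows make up. A row lasts 1/8 s, in which the tool goes at most 62.5 mm and 10.7 degrees, less where a joint would pass 70% of its speed; a pose out of reach is approached as far as the arm can. A call with a gripper value outside its range is refused whole. "claw" is the finger opening in m, from 0 to 0.0854, set as the call begins (left out, the last holds). The fingers move at their own pace and stop on an object; "grip_force" is the grip in N (left out, the last holds). Time passes only in rows, so rows that repeat a pose let the fingers close. It gives the time, the measured TCP pose, the force, the opening and the grip force at its end, in the units of the state.
- r.sense(): the state, without advancing time (a new reading comes with each control period).
- r.grab_frame(name): name is "scene" or "side" or "wrist"; returns the picture (400x640x3 uint8, blue, green, red); there is no depth.
- r.camera_info(name): a dict with "fx", "fy", "cx", "cy" (pixels), "pose" (4x4, takes a point from camera to world coordinates); the wrist camera has in their place "hand_eye" (4x4, takes a point from camera to tool coordinates, whose origin is the TCP and whose axes are the flange's). Camera axes: x right, y down, z forward; pixel columns grow to the right and rows downward; lengths in mm; the calibration is good to about 2 mm. A picture is of the moment at which its call begins: read the wrist's pose just before it. camera_info takes no time and is no camera call.
- r.sign_off(): hands the job in; it is judged then, once.
Trained networks look in the newest picture that a camera, given by its name, has taken for a name from the list of things; names that differ only in an ending like _2 or _b are one class to them, and where a whole thing is asked for, a point or a joint stands for the part that bears it (a point fixed in the world has none). Each returns a list of dicts, best first, with "p" (0 to 1); they miss things now and then, are a little off and sometimes report something else, mostly with a low value. They report only what shows in the picture. A call takes as long as a camera call.
- r.recognise(thing, camera): "box" ([left, top, right, bottom] in pixels, round what is visible of it).
- r.cut_out(thing, camera): "mask" (400x640 bool, what is visible of it) and "box" ([left, top, right, bottom] in pixels, round what is visible of it).
The state is a dict: "clock": time; "qpos": joint angles; "qvel": joint speeds; "joint_efforts": joint torques, N m; "eef_pos": TCP position; "tcp_rot": TCP orientation; "contact_force": force on the tool from outside, world axes, zero at the start; "wrist_torque": the same for the moment, N m; "opening": opening from 0.0 (shut) to 1.0 (fully open); "grasp_force": force on a finger pad.
Only numpy, scipy, OpenCV 4.12 (cv2) and the standard library are available. Lean on these libraries where they do the work, as an engineer would, in place of code of your own. Each camera call takes 0.05 s, during which the arm holds its last target. There are 200 camera calls.

## Working session

There is one attempt and no reset: what is moved stays moved. The work goes in short steps, Python scripts to look and compute and a tool call to move; the robot and the scene stay as the last step left them, time stands still between calls to the robot, and variables do not carry over. Pictures are saved under pics/ and viewed, at most 14 in all, crops included, and the job is handed in when it is done.

Besides the shell and the picture viewer there is one more tool, called after "Emit:" as name(argument=value, ...) on one line, values as JSON. carry_out: Moves the arm, as the interface text tells. Its arguments: {"type":"object","properties":{"delta_pos":{"type":"array","items":{"type":"array","items":{"type":"number"}}},"rot":{"type":"array","items":{"type":"array","items":{"type":"number"}}},"claw":{"type":"number"},"grip_force":{"type":"number"}},"required":["delta_pos","rot"]}

```bash
mkdir -p pics; ls
python3 - <<'E'
from rig import r
import cv2,numpy as np
s=r.sense();print(s);print(r.tips_ahead)
for c in("scene","side","wrist"):
    cv2.imwrite(f"pics/{c}0.png",r.grab_frame(c));i=r.camera_info(c);print(c,{k:np.round(v,3).tolist() for k,v in i.items()})
    for t in "card_block pencil_block light_block vise vise_jaw square_mat round_mat spare_board ink_tin pencil_cup".split():
        print(t,[(round(d['p'],2),np.round(d['box']).tolist()) for d in r.recognise(t,c)[:2]])
E
```

```text
pics
{'clock': 0.0, 'qpos': array([-2.39055731e-03,  3.53640030e-01,  1.63415326e+00, -3.84897223e-05,
        1.15520408e+00, -2.41010294e-03]), 'qvel': array([ 0.0012027 ,  0.00058925,  0.00022543,  0.00089146, -0.00095254,
       -0.00110577]), 'joint_efforts': array([-2.03471049e-03, -6.05236173e+01, -3.42063046e+01, -2.62302356e-04,
        9.48130677e-03,  3.61521288e-06]), 'eef_pos': array([ 6.24546613e+02, -4.20035340e-03,  2.55558547e+02]), 'tcp_rot': array([-3.14018786e+00,  3.18059090e-05,  1.57083146e+00]), 'contact_force': array([-0.19027463, -0.53871018,  0.24967033]), 'wrist_torque': array([-0.01217434,  0.00865352,  0.02370535]), 'grasp_force': 0.0, 'opening': 1.00278892444117}
25.0
scene {'fx': 374.387, 'fy': 374.387, 'cx': 314.727, 'cy': 195.699, 'pose': [[-0.853, 0.279, -0.44, 906.662], [0.521, 0.451, -0.724, 526.966], [-0.004, -0.848, -0.531, 411.037], [0.0, 0.0, 0.0, 1.0]]}
card_block [(0.64, [328.0, 230.0, 392.0, 284.0])]
pencil_block [(0.65, [322.0, 128.0, 351.0, 153.0])]
light_block [(0.62, [244.0, 150.0, 265.0, 181.0])]
vise [(0.75, [302.0, 120.0, 372.0, 170.
[... 1039 characters left out ...]
'fx': 330.721, 'fy': 330.721, 'cx': 317.052, 'cy': 198.142, 'hand_eye': [[0.001, -0.954, -0.298, 74.664], [1.0, 0.001, -0.001, 0.468], [0.001, -0.298, 0.954, -117.832], [0.0, 0.0, 0.0, 1.0]]}
card_block [(0.7, [93.0, 0.0, 202.0, 74.0])]
pencil_block [(0.92, [109.0, 275.0, 174.0, 324.0])]
light_block [(0.61, [302.0, 279.0, 350.0, 341.0])]
vise [(0.57, [80.0, 240.0, 230.0, 331.0])]
vise_jaw [(0.92, [77.0, 269.0, 126.0, 330.0])]
square_mat [(0.19, [255.0, 0.0, 372.0, 44.0])]
round_mat [(0.88, [257.0, 0.0, 371.0, 45.0])]
spare_board [(0.81, [92.0, 2.0, 202.0, 73.0])]
ink_tin [(0.78, [199.0, 125.0, 256.0, 197.0]), (0.65, [94.0, 1.0, 202.0, 78.0])]
pencil_cup [(0.79, [426.0, 121.0, 579.0, 228.0])]
```

```bash
python3 -c "
import cv2,numpy as np
a=cv2.imread('pics/scene0.png');b=cv2.imread('pics/side0.png')
w=cv2.imread('pics/wrist0.png')
cv2.imwrite('pics/a.png',cv2.resize(a[100:310,190:490],(800,560),interpolation=cv2.INTER_CUBIC))"
```

```text
(no output)
```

View pics/a.png

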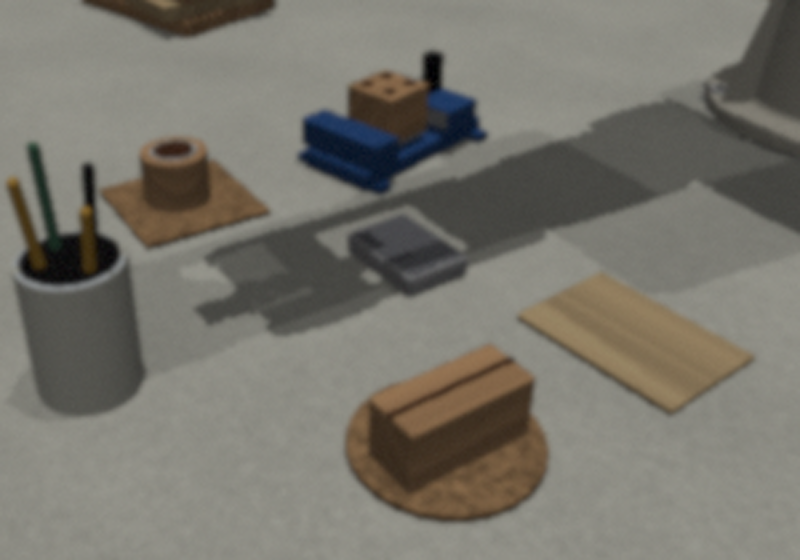

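View pics/wrist0.png

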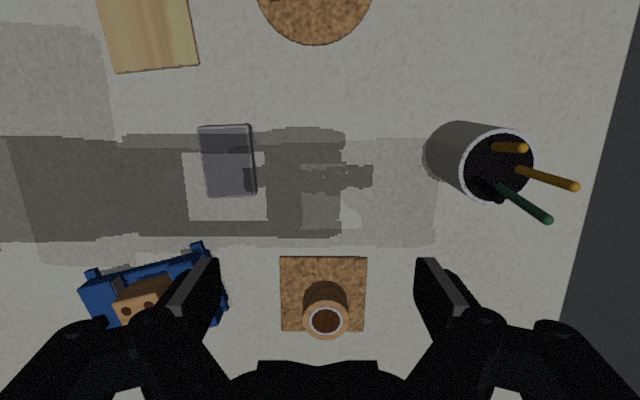

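The scene view shows the card block on the round mat (crop 450,420), the pencil block in the vise (390,105), the tealight on the square mat (180,180), the board bare (635,340) and the cup at far left (80,320). The wrist view shows the tealight at (325,318), the vise partly hidden at (150,290) and the tin at (228,160). I'll move for clearer wrist views.

Emit:
carry_out(delta_pos=[[-0.25,-0.035,0],[-0.25,-0.035,0],[-0.25,-0.035,0],[-0.25,-0.035,0],[-0.25,-0.035,0],[-0.25,-0.035,0],[-0.25,-0.035,0]], rot=[[0,0,0],[0,0,0],[0,0,0],[0,0,0],[0,0,0],[0,0,0],[0,0,0]])

```text
clock: 2.52
eef_pos: [590.3, -248.6, 256.2]
tcp_rot: [-3.141, -0.0, 1.572]
contact_force: [-0.5, 0.3, -0.7]
opening: 1.002
grasp_force: 0.0
```

```bash
cat > h.py <<'E'
from rig import r
import cv2,numpy as np,pickle,os,sys
from scipy.spatial.transform import Rotation as R
def wpose():
    s=r.sense();T=np.eye(4);T[:3,:3]=R.from_euler('xyz',s['tcp_rot']).as_matrix();T[:3,3]=s['eef_pos'];return T
def snap(tag,cam,things):
    i=r.camera_info(cam);P=wpose()@i['hand_eye'] if cam=='wrist' else i['pose']
    im=r.grab_frame(cam);cv2.imwrite(f'pics/{tag}.png',im);out={}
    for t in things:
        d=r.cut_out(t,cam)
        if d: out[t]=(d[0]['p'],d[0]['mask'])
        print(tag,t,[(round(e['p'],2),np.round(e['box']).tolist()) for e in d[:2]])
    pickle.dump(dict(K=(i['fx'],i['fy'],i['cx'],i['cy']),P=P,m=out),open(f'{tag}.pkl','wb'))
def proj(v,X):
    fx,fy,cx,cy=v['K'];c=(np.atleast_2d(X)-v['P'][:3,3])@v['P'][:3,:3]
    return np.c_[fx*c[:,0]/c[:,2]+cx,fy*c[:,1]/c[:,2]+cy]
E
python3 - <<'E'
from h import *
snap('w1','wrist',"pencil_block light_block vise vise_jaw square_mat".split())
E
```

```text
w1 pencil_block [(0.67, [96.0, 32.0, 194.0, 108.0])]
w1 light_block [(0.79, [333.0, 63.0, 396.0, 129.0])]
w1 vise [(0.75, [52.0, 9.0, 244.0, 151.0])]
w1 vise_jaw [(0.62, [50.0, 40.0, 146.0, 147.0])]
w1 square_mat [(0.65, [307.0, 35.0, 412.0, 148.0])]
```

Emit:
carry_out(delta_pos=[[0,-0.14,0],[0,-0.14,0],[0,-0.14,0],[0,-0.14,0],[0,-0.14,0]], rot=[[0,0,0],[0,0,0],[0,0,0],[0,0,0],[0,0,0]])

```text
clock: 3.45
eef_pos: [451.6, -250.3, 256.7]
tcp_rot: [3.14, 0.001, 1.571]
contact_force: [0.5, 0.0, -0.6]
opening: 1.001
grasp_force: 0.0
```

```bash
python3 - <<'E'
from h import *
snap('w2','wrist',"pencil_block light_block vise vise_jaw square_mat".split())
E
python3 -c "
import cv2,numpy as np
cv2.imwrite('pics/b.png',cv2.resize(np.vstack([cv2.imread('pics/w1.png')[:300],cv2.imread('pics/w2.png')[:300]]),(640,600)))"
```

```text
w2 pencil_block [(0.88, [261.0, 28.0, 338.0, 106.0]), (0.73, [203.0, 38.0, 277.0, 144.0])]
w2 light_block [(0.55, [465.0, 62.0, 544.0, 129.0])]
w2 vise [(0.69, [200.0, 8.0, 376.0, 150.0]), (0.44, [205.0, 40.0, 279.0, 145.0])]
w2 vise_jaw [(0.58, [203.0, 38.0, 277.0, 146.0])]
w2 square_mat [(0.97, [430.0, 34.0, 550.0, 143.0])]
```

View pics/b.png

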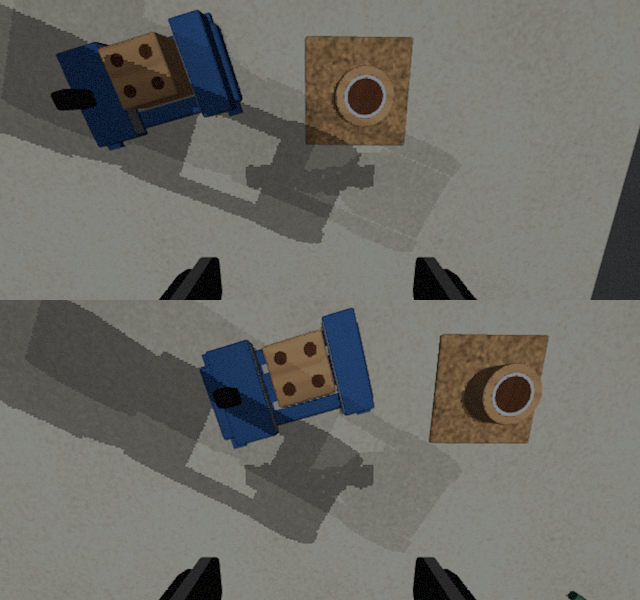

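Emit:
carry_out(delta_pos=[[0.4,0.0,0],[0.4,0.0,0],[0.4,0.0,0],[0.4,0.0,0],[0.4,0.0,0],[0.4,0.0,0],[0.4,0.0,0],[0.4,0.0,0]], rot=[[0,0,0],[0,0,0],[0,0,0],[0,0,0],[0,0,0],[0,0,0],[0,0,0],[0,0,0]])

```text
clock: 4.75
eef_pos: [450.0, 151.7, 256.2]
tcp_rot: [-3.142, -0.0, 1.574]
contact_force: [0.1, -0.3, -0.7]
opening: 1.003
grasp_force: 0.0
```

Run:
```python
from h import *
snap('w3','wrist',"card_block round_mat spare_board ink_tin".split());print(r.sense()['eef_pos'])
```

```text
w3 card_block [(0.94, [436.0, 115.0, 542.0, 159.0])]
w3 round_mat [(0.58, [418.0, 80.0, 524.0, 189.0])]
w3 spare_board []
w3 ink_tin [(0.72, [549.0, 246.0, 637.0, 347.0])]
[450.07321519 148.94405219 256.25067981]
```

Emit:
carry_out(delta_pos=[[0,0.14,0],[0,0.14,0],[0,0.14,0],[0,0.14,0],[0,0.14,0]], rot=[[0,0,0],[0,0,0],[0,0,0],[0,0,0],[0,0,0]])

```text
clock: 5.62
eef_pos: [588.6, 149.4, 256.1]
tcp_rot: [-3.14, 0.0, 1.57]
contact_force: [0.0, 0.4, 0.1]
opening: 1.004
grasp_force: 0.0
```

```bash
python3 - <<'E'
from h import *
snap('w4','wrist',"card_block round_mat spare_board ink_tin pencil_cup".split());print(r.sense()['eef_pos'],r.sense()['clock'])
snap('s1','scene',"card_block round_mat spare_board ink_tin pencil_block light_block vise vise_jaw square_mat pencil_cup".split())
snap('s2','side',"card_block round_mat spare_board ink_tin pencil_block light_block vise vise_jaw square_mat pencil_cup".split())
E
python3 -c "
import cv2,numpy as np
cv2.imwrite('pics/c.png',cv2.resize(np.vstack([cv2.imread('pics/w3.png')[:300],cv2.imread('pics/w4.png')[:300]]),(640,600)))"
```

```text
w4 card_block []
w4 round_mat [(0.78, [294.0, 76.0, 403.0, 185.0])]
w4 spare_board [(0.66, [139.0, 88.0, 247.0, 208.0])]
w4 ink_tin [(0.64, [244.0, 249.0, 293.0, 309.0])]
w4 pencil_cup [(0.64, [441.0, 245.0, 539.0, 330.0])]
[589.50661187 150.15009427 256.63071639] 5.925
s1 card_block [(0.79, [326.0, 231.0, 389.0, 284.0])]
s1 round_mat [(0.89, [322.0, 250.0, 395.0, 298.0])]
s1 spare_board [(0.96, [385.0, 201.0, 474.0, 255.0])]
s1 ink_tin [(0.43, [320.0, 130.0, 353.0, 154.0])]
s1 pencil_block [(0.74, [322.0, 130.0, 348.0, 154.0])]
s1 light_block [(0.58, [242.0, 151.0, 268.0, 183.0])]
s1 vise [(0.88, [303.0, 118.0, 371.0, 172.0]), (0.68, [348.0, 122.0, 368.0, 155.0])]
s1 vise_jaw [(0.91, [349.0, 120.0, 370.0, 150.0])]
s1 square_mat [(0.68, [229.0, 160.0, 291.0, 192.0])]
s1 pencil_cup [(0.92, [194.0, 151.0, 242.0, 251.0])]
s2 card_block [(0.89, [240.0, 244.0, 292.0, 283.0])]
s2 round_mat [(0.72, [223.0, 137.0, 262.0, 213.0]), (0.58, [238.0, 258.0, 300.0, 296.0])]
s2 spare_board [(0.63, [320.0, 263.0, 384.0, 325.0])]
s2 ink_tin [(0.6, [330.0, 208.0, 365.0, 238.0])]
s2 pencil_block [(0.95, [397.0, 166.0, 420.0, 198.0])]
s2 light_block [(0.66, [326.0, 152.0, 345.0, 184.0]), (0.34, [239.0, 248.0, 300.0, 296.0])]
s2 vise [(0.74, [378.0, 166.0, 452.0, 211.0]), (0.61, [326.0, 152.0, 345.0, 181.0])]
s2 vise_jaw [(0.94, [422.0, 169.0, 444.0, 205.0])]
s2 square_mat [(0.96, [307.0, 160.0, 360.0, 190.0])]
s2 pencil_cup [(0.91, [223.0, 140.0, 260.0, 214.0]), (0.74, [395.0, 166.0, 421.0, 197.0])]
```

View pics/c.png

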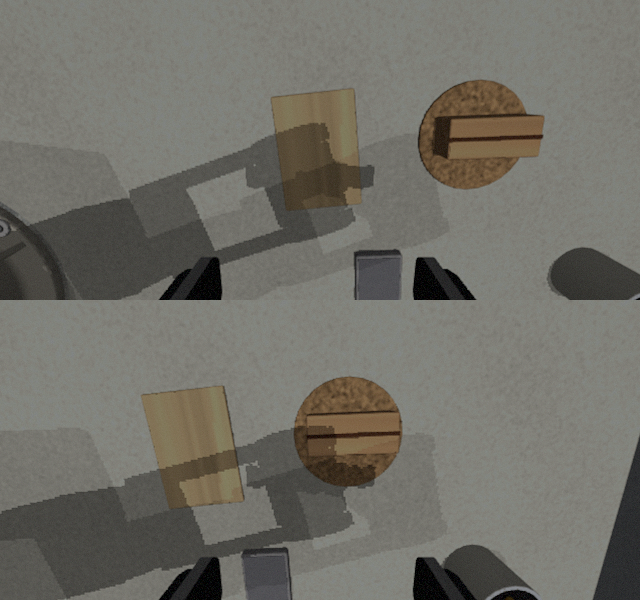

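The wrist views show every object clearly: in w2 the vise with its fixed jaw at right (347,360 in the stacked picture), the sliding jaw and post at left (228,397), and the tealight at (513,395). In w4 they show the card block at (352,433) and the board at (192,445). Next I fit poses to the masks.

```bash
cat > fit.py <<'E'
from h import *
from scipy.optimize import minimize
def solid(kind,p):
    x,y,z,a=p[:4]
    if kind[0]=='box': L,W,H=kind[1:];b=np.array([[i*L/2,j*W/2] for i,j in((1,1),(-1,1),(-1,-1),(1,-1))])
    else: D,H=kind[1:];t=np.linspace(0,2*np.pi,40);b=D/2*np.c_[np.cos(t),np.sin(t)]
    c,s=np.cos(a),np.sin(a);b=b@np.array([[c,s],[-s,c]])+[x,y]
    return np.vstack([np.c_[b,np.full(len(b),z)],np.c_[b,np.full(len(b),z+H)]])
S=8
def hullmask(v,X,S=S):
    h=cv2.convexHull(proj(v,X).astype(np.float32));m=np.zeros((400,640),np.uint8)
    cv2.fillConvexPoly(m,np.round(h*2**S).astype(np.int32),1,cv2.LINE_AA,S);return m
def softhull(v,X):
    h=cv2.convexHull(proj(v,X).astype(np.float32));m=np.zeros((400,640),np.uint8)
    cv2.fillConvexPoly(m,np.round(h*256).astype(np.int32),255,cv2.LINE_AA,8);return m/255.
def fit(kind,views,p0,fixz=None,fixa=None):
    ms=[]
    for v,m in views:
        m=m.astype(np.uint8);c=np.vstack(cv2.findContours(m,0,2)[0]);mm=np.zeros_like(m);cv2.fillConvexPoly(mm,cv2.convexHull(c),1);ms.append((v,mm.astype(float)))
    def f(q):
        p=[q[0],q[1],q[2] if fixz is None else fixz,q[3]/50 if fixa is None else fixa]
        e=0
        for v,m in ms:
            k=softhull(v,solid(kind,p));e+=np.abs(k-m).sum()/m.sum()
        return e/len(ms)
    best=None
    for d in(0,.15):
        x0=np.array([p0[0],p0[1],p0[2],(p0[3]+d)*50]);sx=np.vstack([x0]+[x0+8*np.eye(4)[i] for i in range(4)])
        o=minimize(f,x0,method='Nelder-Mead',options=dict(initial_simplex=sx,maxiter=500,xatol=.05,fatol=1e-4))
        if best is None or o.fun<best.fun:best=o
    q=best.x;return np.array([q[0],q[1],q[2] if fixz is None else fixz,q[3]/50]),best.fun
E
cat > run.py <<'E'
from fit import *
V={t:pickle.load(open(t+'.pkl','rb')) for t in('w1','w2','w3','w4','s1','s2')}
def go(n,kind,tags,p0,z):
    vs=[(V[t],V[t]['m'][n][1]) for t in tags if n in V[t]['m']]
    for lab,vv,fz in(('free z',vs,None),('fix z',vs,z),('wrist fix z',[a for a,t in zip(vs,[t for t in tags if n in V[t]['m']]) if t[0]=='w'],z)):
        q,e=fit(kind,vv,p0,fz);print(n,lab,np.round(q[:3],1),round(np.degrees(q[3]),1),round(e,3))
go('card_block',('box',90,40,44),('w3','s1','s2'),(630,230,6,0),6)
go('pencil_block',('box',52,52,44),('w1','w2','s1','s2'),(430,-180,28,.2),28)
go('light_block',('cyl',56,44),('w1','w2','s1'),(640,-180,6,0),6)
go('square_mat',('box',110,110,6),('w1','w2','s2'),(640,-180,0,0),0)
go('round_mat',('cyl',120,6),('w3','w4','s1'),(630,230,0,0),0)
go('spare_board',('box',90,130,6),('w4','s1','s2'),(450,200,0,0.1),0)
go('ink_tin',('box',56,80,18),('w4','s2'),(510,0,0,0.1),0)
go('pencil_cup',('cyl',68,95),('w4','s1'),(800,0,0,0.1),0)
w1=cv2.imread('pics/w1.png')[0:160,40:260];w2=cv2.imread('pics/w2.png')[0:160,180:400]
cv2.imwrite('pics/d.png',np.hstack([cv2.resize(w,(0,0),fx=1.8,fy=1.8) for w in(w1,w2)]))
cv2.imwrite('pics/d.png',cv2.resize(w2,(0,0),fx=3.6,fy=3.6,interpolation=cv2.INTER_CUBIC))
cv2.imwrite('pics/e.png',cv2.resize(w1,(0,0),fx=3.6,fy=3.6,interpolation=cv2.INTER_CUBIC))
E
time python3 run.py
```

```text
card_block free z [624.3 187.1   6. ] 2.0 0.064
card_block fix z [624.4 187.2   6. ] 1.6 0.064
card_block wrist fix z [623.8 187.3   6. ] 1.5 0.045
pencil_block free z [ 437.3 -155.7   28.4] 14.7 0.132
pencil_block fix z [ 437.2 -155.7   28. ] 14.8 0.132
pencil_block wrist fix z [ 437.1 -155.6   28. ] 15.6 0.039
light_block free z [ 634.9 -175.7    5.3] 4.0 0.067
light_block fix z [ 634.9 -175.8    6. ] 8.3 0.068
light_block wrist fix z [ 635.1 -175.7    6. ] 5.4 0.06
square_mat free z [ 633.3 -172.5   -1.1] -0.5 0.061
square_mat fix z [ 632.9 -172.6    0. ] -0.5 0.062
square_mat wrist fix z [ 632.4 -172.5    0. ] -0.5 0.03
round_mat free z [622.3 182.4  -3.3] 39.3 0.129
round_mat fix z [621.5 182.4   0. ] 26.0 0.133
round_mat wrist fix z [622.2 182.4   0. ] 30.3 0.05
spare_board free z [451.7 165.    1.9] 6.0 0.041
spare_board fix z [451.4 164.2   0. ] 6.0 0.047
spare_board wrist fix z [451.4 164.3   0. ] 6.0 0.027
ink_tin free z [527.    1.1  -1.6] 2.4 0.103
ink_tin fix z [527.1   1.9   0. ] 3.1 0.105
ink_tin wrist fix z [527.    1.9   0. ] 1.8 0.068
pencil_cup free z [7.796e+02 1.470e+01 7.000e-01] 8.0 0.394
pencil_cup fix z [779.8  14.4   0. ] 7.7 0.394
pencil_cup wrist fix z [779.2  15.4   0. ] 16.8 0.478
real	0m31.519s
user	0m16.112s
sys	0m15.880s
```

View pics/d.png

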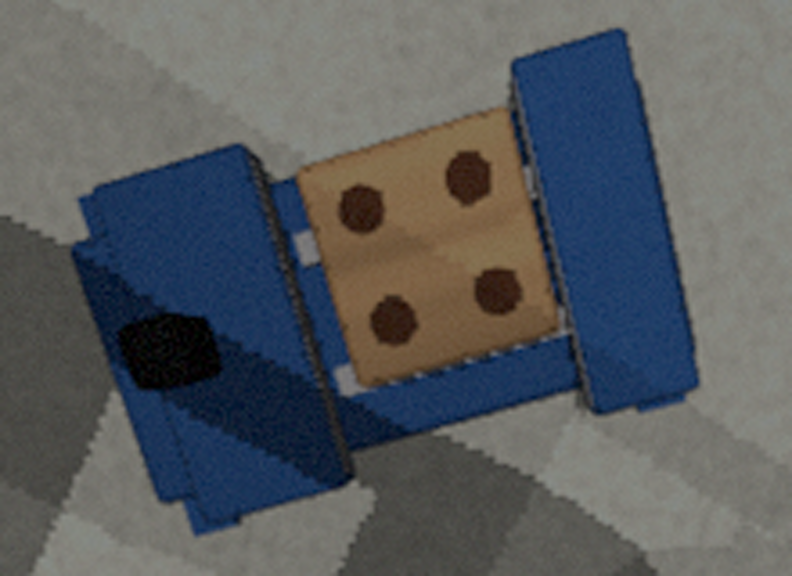

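View pics/e.png

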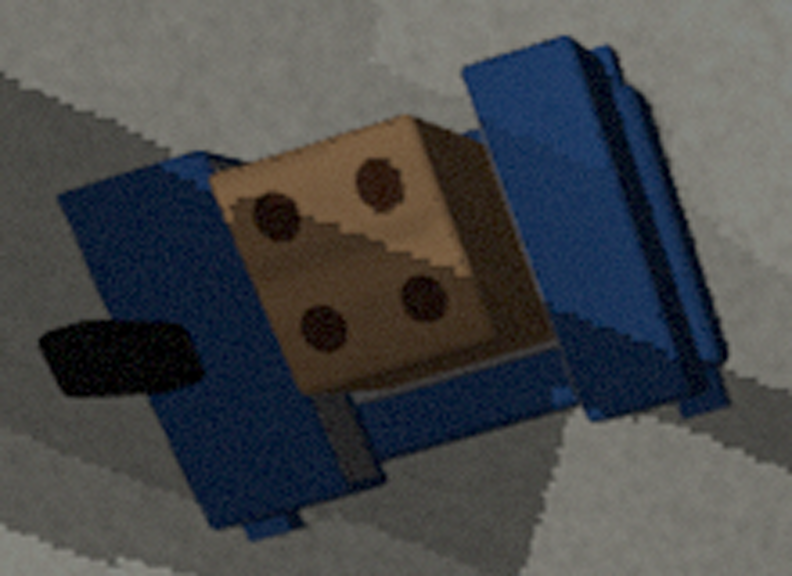

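The enlarged vise crops show the fixed jaw top at (512,65)–(625,30)–(697,385)–(592,411) in the w2 crop and (463,73)–(568,38)–(698,398)–(592,420) in the w1 crop. The post is at (170,350) and (120,358). The block stands free between the jaws, near the fixed jaw.

Run:
```python
from fit import *
from scipy.optimize import least_squares
V={t:pickle.load(open(t+'.pkl','rb')) for t in('w1','w2')}
off={'w1':40,'w2':180}
F=[(-35,-45),(-65,-45),(-65,45),(-35,45)]
J=[(77,-45),(35,-45),(35,45),(77,45)]
obs=[]
for t,f,j in(('w2',[(512,65),(625,30),(697,385),(592,411)],[(95,187),(245,147),(350,485),(205,522)]),('w1',[(463,73),(568,38),(698,398),(592,420)],[(60,197),(210,152),None,(215,528)])):
    for k,(a,b) in enumerate((*zip(F,f),*zip(J,j))):
        if b is not None: obs.append((t,a,k>=4,(np.array(b)+.5)/3.6-.5+[off[t],0]))
def pts(q):
    x,y,a,v,z=q;a=a/50;c,s=np.cos(a),np.sin(a)
    out=[]
    for t,(u,w),m,_ in obs:
        u=u-v*m;out.append((t,(x+c*u-s*w,y+s*u+c*w,z)))
    return out
f=lambda q:np.ravel([proj(V[t],X)[0]-o[3] for (t,X),o in zip(pts(q),obs)])
o=least_squares(f,[430,-165,-2.88*50,3,44],loss='soft_l1');q=o.x
print(np.round([q[0],q[1],np.degrees(q[2]/50),q[3],q[4]],2));print(np.round(f(q).reshape(-1,2),1).tolist())
g=lambda p:f([*p,44]);o=least_squares(g,q[:4],loss='soft_l1');print('z44',np.round([*o.x[:2],np.degrees(o.x[2]/50),o.x[3]],2))
# pencil block in vise frame
a=o.x[2]/50;d=np.array([437.1,-155.6])-o.x[:2];print('pencil in vise',d[0]*np.cos(a)+d[1]*np.sin(a),-d[0]*np.sin(a)+d[1]*np.cos(a))
```

```text
[ 4.3316e+02 -1.6135e+02 -1.6489e+02  6.0000e-02  3.9120e+01]
[[-1.2, -0.3], [-0.3, -0.3], [0.7, 1.1], [0.0, 2.1], [-1.3, 0.6], [-0.2, -1.1], [-0.6, 0.2], [0.0, 0.8], [0.3, -0.6], [2.2, -0.5], [-0.8, -0.7], [-0.1, 1.3], [0.8, -0.5], [0.2, -0.7], [0.8, 0.6]]
z44 [ 433.65 -162.12 -164.91    1.67]
pencil in vise -5.026623103401015 -5.40232426344921
```

```bash
cat > patch.py <<'E'
from h import *
C={'w1':(590,-250),'w2':(450,-250),'w3':(450,150),'w4':(590,150)}
for t,(x,y) in C.items():
    v=pickle.load(open(t+'.pkl','rb'));T=np.eye(4);T[:3,:3]=R.from_euler('xyz',[np.pi,0,np.pi/2]).as_matrix();T[:3,3]=(x,y,256.28)
    H=r.camera_info('wrist')['hand_eye'];P=T@H;print(t,np.round(P[:3,3]-v['P'][:3,3],1));v['P']=P;pickle.dump(v,open(t+'.pkl','wb'))
E
python3 patch.py; python3 run.py | grep -v -e tin -e cup
python3 - <<'E'
from fit import *
from scipy.optimize import least_squares
V={t:pickle.load(open(t+'.pkl','rb')) for t in('w1','w2','s1','s2')}
off={'w1':40,'w2':180}
F=[(-35,-45),(-65,-45),(-65,45),(-35,45)]
J=[(77,-45),(35,-45),(35,45),(77,45)]
obs=[]
for t,f,j in(('w2',[(512,65),(625,30),(697,385),(592,411)],[(95,187),(245,147),(350,485),(205,522)]),('w1',[(463,73),(568,38),(698,398),(592,420)],[(60,197),(210,152),None,(215,528)])):
    for k,(a,b) in enumerate((*zip(F,f),*zip(J,j))):
        if b is not None: obs.append((t,a,k>=4,(np.array(b)+.5)/3.6-.5+[off[t],0]))
def f(q):
    x,y,a,v,z=q;a=a/50;c,s=np.cos(a),np.sin(a);e=[]
    for t,(u,w),m,o in obs:
        u=u-v*m;e.append(proj(V[t],(x+c*u-s*w,y+s*u+c*w,z))[0]-o)
    return np.ravel(e)
for zs in ((44,),()):
    o=least_squares(lambda p:f([*p,*zs]),[430,-165,-2.88*50,3,44][:5-len(zs)],loss='soft_l1');q=o.x;print(np.round(q,2),np.degrees(q[2]/50),np.abs(o.fun).max())
E
```

```text
w1 [-0.2 -1.3  0. ]
w2 [-1.4  0.2 -0.4]
w3 [ 0.2 -1.7  0.1]
w4 [1.2 0.5 0.2]
card_block free z [624.7 185.3   4.6] 1.6 0.069
card_block fix z [624.4 185.8   6. ] 2.0 0.074
card_block wrist fix z [624.  184.8   6. ] 1.7 0.044
pencil_block free z [ 436.  -156.    27.9] 15.2 0.147
pencil_block fix z [ 435.9 -156.    28. ] 15.4 0.147
pencil_block wrist fix z [ 435.6 -155.8   28. ] 15.6 0.059
light_block free z [ 634.4 -176.5    5. ] 16.0 0.077
light_block fix z [ 634.3 -176.3    6. ] 15.4 0.079
light_block wrist fix z [ 634.5 -176.4    6. ] 7.5 0.079
square_mat free z [ 6.323e+02 -1.729e+02 -4.000e-01] -0.6 0.076
square_mat fix z [ 632.3 -172.8    0. ] -0.6 0.077
square_mat wrist fix z [ 631.2 -172.8    0. ] -0.5 0.046
round_mat free z [622.9 181.5  -3. ] 42.7 0.14
round_mat fix z [622.1 181.9   0. ] 27.4 0.143
round_mat wrist fix z [623.1 181.7   0. ] 25.5 0.059
spare_board free z [452.4 165.3   1.9] 6.1 0.047
spare_board fix z [452.2 164.5   0. ] 6.1 0.052
spare_board wrist fix z [453.2 164.9   0. ] 6.0 0.027
[ 432.54 -162.38 -144.      1.6 ] -165.01611535553036 4.067954885565342
[ 431.77 -161.28 -143.88   -0.9    35.99] -164.87381405683152 2.360089009380701
```

Emit:
carry_out(delta_pos=[[-0.306,-0.153,0.1],[-0.306,-0.153,0.1],[-0.306,-0.153,0.1],[-0.306,-0.153,0.1],[-0.306,-0.153,0.1],[-0.306,-0.153,0.1],[-0.306,-0.153,0.1],[-0.306,-0.153,0.1]], rot=[[0,0,10],[0,0,20],[0,0,30],[0,0,40],[0,0,50],[0,0,60],[0,0,70],[0,0,75]], claw=0.0854, grip_force=40)

```text
clock: 8.02
eef_pos: [436.7, -156.7, 156.3]
tcp_rot: [-3.142, 0.0, 0.256]
contact_force: [0.1, 0.8, 0.6]
opening: 1.003
grasp_force: 0.0
```

Emit:
carry_out(delta_pos=[[0,0,0.0],[0,0,0.0]], rot=[[0,0,0],[0,0,0]])

```text
clock: 8.28
eef_pos: [437.1, -155.9, 156.4]
tcp_rot: [3.141, -0.0, 0.264]
contact_force: [-0.0, 0.3, -0.8]
opening: 1.0
grasp_force: 0.0
```

Run:
```python
from h import *
print(r.sense()['eef_pos'],r.sense()['tcp_rot'])
snap('w5','wrist',["pencil_block","vise"])
```

```text
[ 437.11854202 -155.92912994  156.36593323] [ 3.14146260e+00 -1.40879842e-04  2.64049500e-01]
w5 pencil_block [(0.76, [269.0, 165.0, 356.0, 252.0]), (0.6, [335.0, 2.0, 471.0, 37.0])]
w5 vise [(0.73, [259.0, 110.0, 388.0, 322.0])]
```

View pics/w5.png

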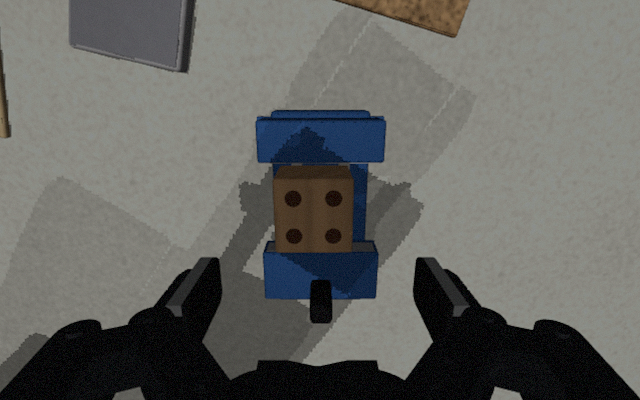

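The view shows the pencil block centred at about (313,210), some 2 mm left of the finger midline (317), and the vise aligned with the tool. I'll descend and grip.

Emit:
carry_out(delta_pos=[[0,-0.002,0.04],[0,-0.002,0.075],[0,-0.002,0.091],[0,-0.002,0.091]], rot=[[0,0,0],[0,0,0],[0,0,0],[0,0,0]])

```text
clock: 8.93
eef_pos: [435.7, -153.7, 64.3]
tcp_rot: [-3.14, 0.002, 0.263]
contact_force: [0.2, -0.7, -0.1]
opening: 1.0
grasp_force: 0.0
```

Emit:
carry_out(delta_pos=[[0,0,0],[0,0,0],[0,0,0],[0,0,0],[0,0,0]], rot=[[0,0,0],[0,0,0],[0,0,0],[0,0,0],[0,0,0]], claw=0.04)

```text
clock: 9.55
eef_pos: [437.1, -154.3, 66.3]
tcp_rot: [3.141, -0.002, 0.262]
contact_force: [0.4, 0.8, 6.1]
opening: 0.603
grasp_force: 42.1
```

Emit:
carry_out(delta_pos=[[0,0,-0.03],[0,0,-0.07],[0.01,-0.03,-0.1],[0.03,-0.09,-0.1],[0.05,-0.15,-0.1],[0.066,-0.21,-0.1],[0.084,-0.265,-0.1],[0.097,-0.304,-0.1]], rot=[[0,0,0],[0,0,0],[0,0,0],[0,0,2],[0,0,4],[0,0,6],[0,0,9],[0,0,9]])

```text
clock: 10.55
eef_pos: [451.5, 167.2, 166.1]
tcp_rot: [-3.141, -0.002, 0.106]
contact_force: [0.8, -1.0, -1.3]
opening: 0.603
grasp_force: 42.2
```

Emit:
carry_out(delta_pos=[[0,0,0],[0,0,0.05],[0,0,0.09],[0,0,0.11],[0,0,0.117],[0,0,0.12],[0,0,0.12]], rot=[[0,0,0],[0,0,0],[0,0,0],[0,0,0],[0,0,0],[0,0,0],[0,0,0]])

```text
clock: 11.42
eef_pos: [452.0, 164.6, 46.0]
tcp_rot: [-3.141, -0.001, 0.104]
contact_force: [-0.6, -0.3, -1.4]
opening: 0.597
grasp_force: 42.3
```

Emit:
carry_out(delta_pos=[[0,0,0.001],[0,0,0.002],[0,0,0.002]], rot=[[0,0,0],[0,0,0],[0,0,0]])

```text
clock: 11.8
eef_pos: [452.0, 164.9, 44.4]
tcp_rot: [-3.141, -0.001, 0.105]
contact_force: [-1.7, -0.1, 13.0]
opening: 0.602
grasp_force: 43.8
```

Emit:
carry_out(delta_pos=[[0,0,0],[0,0,0],[0,0,0],[0,0,0],[0,0,-0.03],[0,0,-0.09],[0,0,-0.15],[0,0,-0.15]], rot=[[0,0,0],[0,0,0],[0,0,0],[0,0,0],[0,0,0],[0,0,0],[0,0,0],[0,0,0]], claw=0.0854)

```text
clock: 12.8
eef_pos: [454.1, 165.6, 197.7]
tcp_rot: [-3.14, -0.008, 0.105]
contact_force: [0.7, 0.7, -0.5]
opening: 1.002
grasp_force: 0.0
```

Emit:
carry_out(delta_pos=[[0.06,-0.0015,0.01],[0.12,-0.003,0.02],[0.173,-0.0045,0.037],[0.173,-0.0045,0.037],[0.173,-0.0045,0.037]], rot=[[0,0,2],[0,0,4],[0,0,4.5],[0,0,4.5],[0,0,4.5]])

```text
clock: 13.42
eef_pos: [621.8, 186.9, 154.7]
tcp_rot: [3.141, 0.003, 0.026]
contact_force: [0.8, -0.8, -0.5]
opening: 1.002
grasp_force: 0.0
```

Run:
```python
from h import *
print(r.sense()['eef_pos'],r.sense()['tcp_rot'])
snap('w6','wrist',["card_block","round_mat"])
m=pickle.load(open('w6.pkl','rb'))['m']['card_block'][1].astype(np.uint8);print(cv2.minAreaRect(np.vstack(cv2.findContours(m,0,2)[0])))
```

```text
[621.77564934 186.85004794 154.68968398] [3.14080742e+00 3.13932071e-03 2.60681812e-02]
w6 card_block [(0.94, [286.0, 135.0, 344.0, 262.0])]
w6 round_mat [(0.85, [253.0, 116.0, 391.0, 251.0])]
((315.2911376953125, 197.9878692626953), (127.88903045654297, 59.531673431396484), 87.61405944824219)
```

View pics/w6.png

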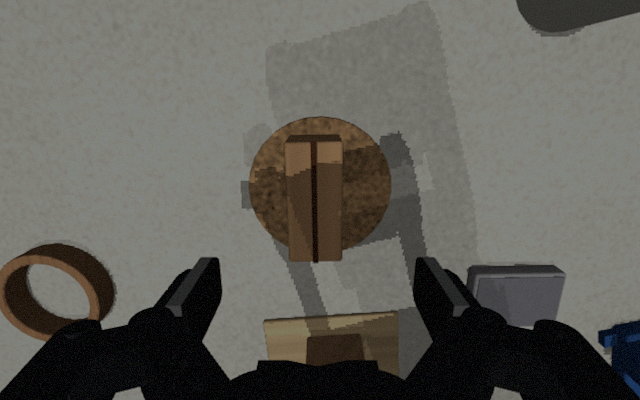

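The card block shows at (315,198), aligned with the finger midline (317). A tape ring shows at (55,290), well clear. I'll fit this view for the offset along the block.

```bash
cat > one.py <<'E'
from fit import *
def one(tag,n,kind,p0,z):
    v=pickle.load(open(tag+'.pkl','rb'));q,e=fit(kind,[(v,v['m'][n][1])],p0,z);print(tag,n,np.round(q[:3],1),round(np.degrees(q[3]),1),round(e,3));return q
if __name__=='__main__':
    one('w6','card_block',('box',90,40,44),(624,187,6,.03),6)
    one('w6','round_mat',('cyl',120,6),(622,182,0,0),0)
    one('w5','pencil_block',('box',52,52,44),(437,-155,28,.26),28)
E
python3 one.py
```

```text
w6 card_block [622.7 186.8   6. ] 2.5 0.03
w6 round_mat [621.3 182.3   0. ] 4.3 0.043
w5 pencil_block [ 436.3 -155.3   28. ] 15.6 0.036
```

Emit:
carry_out(delta_pos=[[0.001,0,0.04],[0.001,0,0.08],[0.001,0,0.1],[0.001,0,0.105],[0.001,0,0.105]], rot=[[0,0,-0.5],[0,0,-0.5],[0,0,-0.5],[0,0,-0.5],[0,0,-0.5]])

```text
clock: 14.2
eef_pos: [624.6, 187.5, 52.3]
tcp_rot: [-3.141, -0.001, 0.035]
contact_force: [-0.2, 0.5, -0.4]
opening: 0.998
grasp_force: 0.0
```

Emit:
carry_out(delta_pos=[[0,0,0],[0,0,0],[0,0,0],[0,0,0],[0,0,0],[0,0,0]], rot=[[0,0,0],[0,0,0],[0,0,0],[0,0,0],[0,0,0],[0,0,0]], claw=0.03, grip_force=50)

```text
clock: 14.95
eef_pos: [624.7, 187.5, 52.3]
tcp_rot: [-3.141, -0.001, 0.035]
contact_force: [-1.6, -0.9, 6.3]
opening: 0.459
grasp_force: 51.7
```

Emit:
carry_out(delta_pos=[[0,0,-0.04],[0,0,-0.09],[-0.02,0.034,-0.12],[-0.05,0.09,-0.12],[-0.08,0.143,-0.12],[-0.11,0.197,-0.12],[-0.14,0.25,-0.12],[-0.17,0.303,-0.12]], rot=[[0,0,0],[0,0,7],[0,0,17],[0,0,27],[0,0,37],[0,0,47],[0,0,57],[0,0,67]])

```text
clock: 15.95
eef_pos: [463.7, -123.0, 171.6]
tcp_rot: [-3.141, -0.001, -1.14]
contact_force: [0.3, -0.9, -0.4]
opening: 0.455
grasp_force: 50.7
```

Emit:
carry_out(delta_pos=[[0.0128,0.0167,0],[0.0256,0.0333,0],[0.0256,0.0333,0],[0.0256,0.0333,0]], rot=[[0,0,5],[0,0,9.9],[0,0,9.9],[0,0,9.9]])

```text
clock: 16.45
eef_pos: [445.6, -158.5, 171.4]
tcp_rot: [-3.141, -0.0, -1.306]
contact_force: [-0.1, 0.1, -1.5]
opening: 0.456
grasp_force: 50.8
```

```bash
python3 - <<'E'
from h import *
print(r.sense()['eef_pos'],r.sense()['tcp_rot'])
snap('w7','wrist',["card_block","vise","vise_jaw"])
E
python3 -c "
import cv2;cv2.imwrite('pics/f.png',cv2.resize(cv2.imread('pics/w7.png')[80:330,170:470],(720,600),interpolation=2))"
```

```text
[ 445.63744965 -158.47425097  171.39323285] [-3.14123689e+00 -9.70639635e-06 -1.30606393e+00]
w7 card_block [(0.91, [268.0, 164.0, 370.0, 365.0])]
w7 vise [(0.59, [248.0, 129.0, 449.0, 253.0])]
w7 vise_jaw [(0.72, [370.0, 138.0, 441.0, 252.0]), (0.39, [22.0, 68.0, 137.0, 153.0])]
```

View pics/f.png

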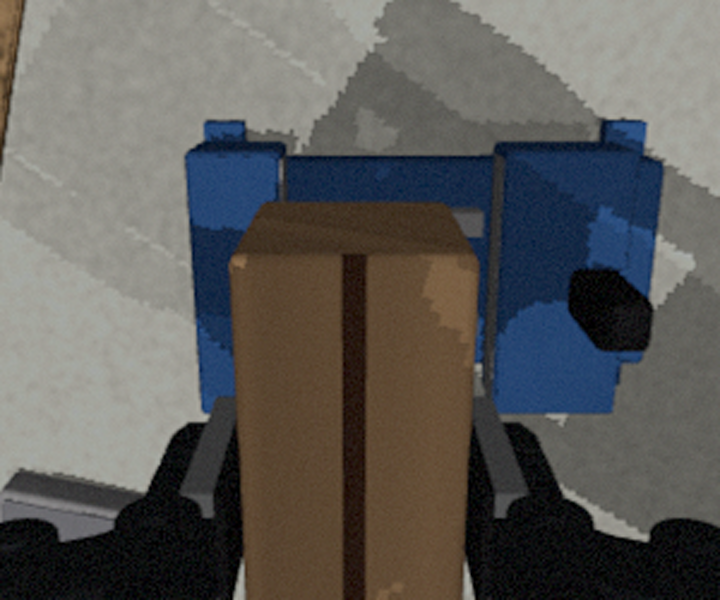

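The held card block shows its end face at (232–475, 205–255). The jaws are visible on either side: fixed at left (188–283) and sliding at right (497–630), with the post at (610,310). I'll fit the vise and block in this same view.

Run:
```python
from fit import *
from scipy.optimize import least_squares
v=pickle.load(open('w7.pkl','rb'));px=lambda b:(np.array(b)+.5)/2.4-.5+[170,80]
ob=[((-65,45),0,(188,153)),((-35,45),0,(283,150)),((-65,-45),0,(203,412)),((35,45),1,(497,150)),((77,45),1,(630,152)),((77,-45),1,(613,412)),((35,-45),1,(497,412))]
def f(q,z=44):
    x,y,a,j=q[:4];a=a/50;c,s=np.cos(a),np.sin(a);z=q[4] if len(q)>4 else z
    return np.ravel([proj(v,(x+c*(u-j*m)-s*w,y+s*(u-j*m)+c*w,z))[0]-px(o) for (u,w),m,o in ob])
for q0 in([433,-162,-144,2],[433,-162,-144,2,44]):
    o=least_squares(f,q0,loss='soft_l1');print(np.round(o.x,2),np.degrees(o.x[2]/50),np.round(o.fun,1))
    if len(q0)==4:V=o.x
eb=[((-20,45),44,(232,256)),((20,45),44,(475,254)),((-20,45),0,(262,203)),((20,45),0,(443,204))]
def g(q):
    x,y,a,z=q;a=a/50;c,s=np.cos(a),np.sin(a)
    return np.ravel([proj(v,(x+c*u-s*w,y+s*u+c*w,z+h))[0]-px(o) for (u,w),h,o in eb])
o=least_squares(g,[445,-158,-144,126]);b=o.x;print('block',np.round(b,1),np.degrees(b[2]/50),np.round(o.fun,1))
a=V[2]/50;d=b[:2]-V[:2];print('block in vise',d[0]*np.cos(a)+d[1]*np.sin(a),-d[0]*np.sin(a)+d[1]*np.cos(a),np.degrees((b[2]-V[2])/50))
```

```text
[ 431.9  -161.69 -143.27    3.75] -164.17202047435887 [-1.  -0.4  0.1  0.4  0.9  2.   0.7 -0.6  2.3 -2.1 -1.   0.3 -4.1  0.8]
[ 432.36 -160.39 -143.52    1.93   39.56] -164.46446899699257 [-0.4 -0.2 -0.1  0.9  0.7  0.5  1.3  0.3  1.8 -0.8 -1.9 -0.5 -4.  -0.2]
block [ 444.9 -156.5 -143.7  118.2] -164.61248193993208 [ 0.2 -0.  -0.5  0.5 -0.2  0.   0.6 -0.6]
block in vise -13.925803811118598 -1.4190537096366564 -0.44046146557319626
```

Emit:
carry_out(delta_pos=[[0.001,0.002,0.0],[0.001,0.002,0.04],[0.001,0.002,0.07],[0.001,0.002,0.09],[0.001,0.002,0.096],[0.001,0.002,0.096]], rot=[[0,0,0],[0,0,0],[0,0,0],[0,0,0],[0,0,0],[0,0,0]])

```text
clock: 17.4
eef_pos: [443.8, -160.2, 75.4]
tcp_rot: [3.141, 0.0, -1.307]
contact_force: [-0.8, -0.5, -0.0]
opening: 0.457
grasp_force: 50.9
```

Emit:
carry_out(delta_pos=[[0,0,0.001],[0,0,0.002],[0,0,0.002]], rot=[[0,0,0],[0,0,0],[0,0,0]])

```text
clock: 17.77
eef_pos: [444.2, -160.4, 74.2]
tcp_rot: [-3.141, -0.001, -1.307]
contact_force: [-1.8, 0.3, 7.4]
opening: 0.454
grasp_force: 51.9
```

Emit:
carry_out(delta_pos=[[0,0,0],[0,0,0],[0,0,0],[0,0,-0.02],[0,0,-0.06],[0,0,-0.1],[0,0,-0.1],[0,0,-0.1]], rot=[[0,0,0],[0,0,0],[0,0,0],[0,0,0],[0,0,0],[0,0,0],[0,0,0],[0,0,0]], claw=0.06)

```text
clock: 18.77
eef_pos: [443.4, -160.1, 172.8]
tcp_rot: [3.141, 0.0, -1.307]
contact_force: [0.1, 0.2, 0.0]
opening: 0.704
grasp_force: 0.0
```

Emit:
carry_out(delta_pos=[[0,0.055,0],[0,0.108,0],[0,0.108,0],[0,0.108,0],[0,0.108,0]], rot=[[0,0,0],[0,0,0],[0,0,0],[0,0,0],[0,0,0]], claw=0.0)

```text
clock: 19.4
eef_pos: [340.4, -188.4, 173.0]
tcp_rot: [-3.142, 0.0, -1.307]
contact_force: [-0.1, -0.1, 0.9]
opening: 0.0
grasp_force: 0.0
```

Run:
```python
from h import *
s=r.sense();print(s['eef_pos'],s['tcp_rot'],s['opening'],s['contact_force'])
snap('w8','wrist',["card_block","vise","vise_jaw"])
```

```text
[ 340.35632396 -188.35953476  173.01912799] [-3.14156071e+00  1.13388942e-04 -1.30664192e+00] 0.00040118993537009506 [-0.10479359 -0.13596849  0.87474326]
w8 card_block [(0.97, [131.0, 140.0, 216.0, 270.0])]
w8 vise [(0.58, [104.0, 136.0, 316.0, 254.0])]
w8 vise_jaw [(0.92, [233.0, 140.0, 294.0, 253.0])]
```

View pics/w8.png

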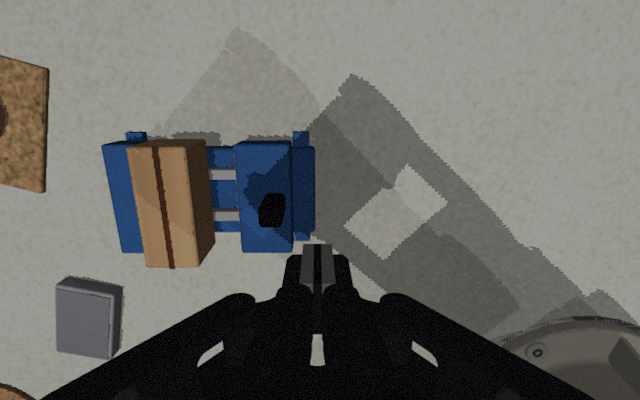

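The card block stands between the jaws beside the fixed jaw, with its top spanning (131–216, 140–270). The post is at (272,210) and the shut fingers are beyond it at column 317. I'll lower them behind the post and push.

Emit:
carry_out(delta_pos=[[0,0,0.05],[0,0,0.09],[0,0,0.098],[0,-0.004,0.098],[0,-0.008,0.098],[0,-0.012,0.098],[0,-0.016,0.098],[0,-0.02,0.098]], rot=[[0,0,0],[0,0,0],[0,0,0],[0,0,0],[0,0,0],[0,0,0],[0,0,0],[0,0,0]])

```text
clock: 20.6
eef_pos: [358.9, -183.2, 75.6]
tcp_rot: [3.142, -0.0, -1.307]
contact_force: [-3.8, -3.2, 2.9]
opening: 0.004
grasp_force: 2.3
```

Emit:
carry_out(delta_pos=[[0,-0.003,0],[0,-0.006,0],[0,-0.009,0],[0,-0.012,0],[0,-0.015,0],[0,-0.015,0]], rot=[[0,0,0],[0,0,0],[0,0,0],[0,0,0],[0,0,0],[0,0,0]])

```text
clock: 21.35
eef_pos: [373.6, -179.1, 75.2]
tcp_rot: [-3.141, 0.0, -1.307]
contact_force: [-1.7, 0.5, 1.3]
opening: -0.001
grasp_force: 0.6
```

Emit:
carry_out(delta_pos=[[0,-0.002,0],[0,-0.004,0],[0,-0.006,0],[0,-0.008,0],[0,-0.008,0]], rot=[[0,0,0],[0,0,0],[0,0,0],[0,0,0],[0,0,0]])

```text
clock: 21.98
eef_pos: [379.4, -177.4, 75.2]
tcp_rot: [3.138, 0.001, -1.306]
contact_force: [-13.2, -9.2, 8.8]
opening: -0.001
grasp_force: 7.7
```

Emit:
carry_out(delta_pos=[[0,-0.001,0],[0,-0.002,0],[0,-0.003,0],[0,-0.003,0]], rot=[[0,0,0],[0,0,0],[0,0,0],[0,0,0]])

```text
clock: 22.48
eef_pos: [379.6, -177.2, 75.2]
tcp_rot: [3.134, 0.002, -1.305]
contact_force: [-27.9, -22.2, 21.6]
opening: -0.001
grasp_force: 16.8
```

Emit:
carry_out(delta_pos=[[0,0.006,0],[0,0.02,0],[0,0.03,-0.02],[0,0.03,-0.07],[0,0.03,-0.1],[0,0.03,-0.1],[0,0.03,-0.1]], rot=[[0,0,0],[0,0,0],[0,0,0],[0,0,0],[0,0,0],[0,0,0],[0,0,0]])

```text
clock: 23.35
eef_pos: [354.5, -184.0, 174.7]
tcp_rot: [-3.142, 0.0, -1.307]
contact_force: [-1.2, -1.1, 0.3]
opening: 0.002
grasp_force: 0.0
```

```bash
python3 - <<'E'
from h import *
s=r.sense();print(s['eef_pos'],s['tcp_rot'],s['opening'],s['contact_force'])
snap('w9','wrist',["card_block","vise","vise_jaw"])
E
python3 -c "
import cv2;cv2.imwrite('pics/g.png',cv2.resize(cv2.imread('pics/w9.png')[110:310,80:340],(780,600),interpolation=2))"
```

```text
[ 354.5229577  -183.99208008  174.7106912 ] [-3.14157994e+00  2.46654568e-04 -1.30719733e+00] 0.0020713246715552977 [-1.18943163 -1.05384666  0.29566482]
w9 card_block [(0.78, [142.0, 137.0, 223.0, 268.0])]
w9 vise [(0.67, [124.0, 133.0, 335.0, 254.0]), (0.62, [216.0, 139.0, 279.0, 252.0])]
w9 vise_jaw [(0.58, [216.0, 141.0, 278.0, 251.0])]
```

View pics/g.png

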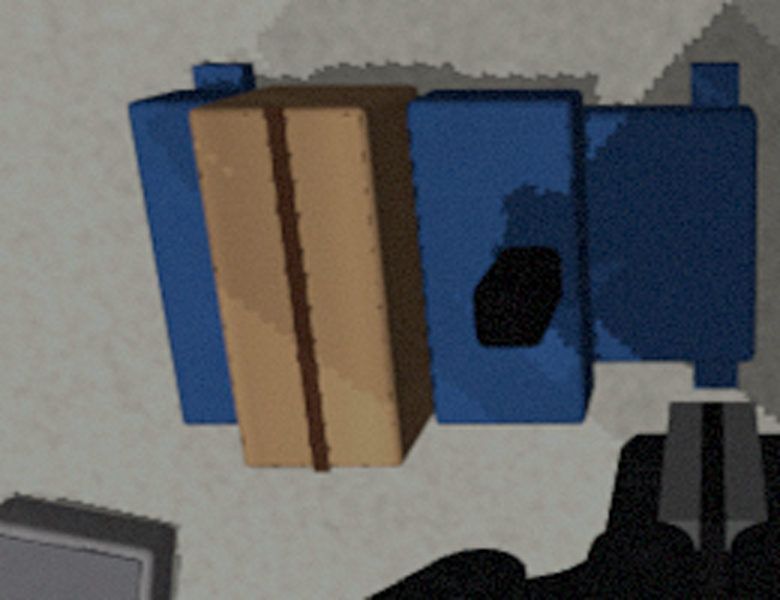

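The block sits tight between the jaws, with its top at (190,108)–(362,108)–(402,466)–(246,466). It may stick out a little past the jaw's upper end, so I'll check its centring numerically.

Run:
```python
from fit import *
from scipy.optimize import least_squares
v=pickle.load(open('w9.pkl','rb'));px=lambda b:(np.array(b)+.5)/3-.5+[80,110]
def solve(z,ob,q0):
    def f(q):
        a=q[2]/50;c,s=np.cos(a),np.sin(a)
        return np.ravel([proj(v,(q[0]+c*u-s*w,q[1]+s*u+c*w,z))[0]-px(o) for (u,w),o in ob])
    o=least_squares(f,q0,loss='soft_l1');print(z,np.round(o.x,1),np.degrees(o.x[2]/50),np.round(o.fun,1));return o.x
J=solve(44,[((35-30,45),(410,97)),((77-30,45),(580,93)),((77-30,-45),(585,422)),((35-30,-45),(437,422)),((-65,45),(132,103)),((-65,-45),(185,422))],[433,-162,-144])
B=solve(72,[((-20,45),(190,108)),((20,45),(362,108)),((20,-45),(402,466)),((-20,-45),(246,466))],[445,-158,-144])
a=J[2]/50;d=B[:2]-J[:2];print('block in vise',d[0]*np.cos(a)+d[1]*np.sin(a),-d[0]*np.sin(a)+d[1]*np.cos(a))
for zj,zb in((41,69),(38,66)):
    J=solve(zj,[((5,45),(410,97)),((47,45),(580,93)),((47,-45),(585,422)),((5,-45),(437,422)),((-65,45),(132,103)),((-65,-45),(185,422))],[433,-162,-144])
    B=solve(zb,[((-20,45),(190,108)),((20,45),(362,108)),((20,-45),(402,466)),((-20,-45),(246,466))],[445,-158,-144])
    d=B[:2]-J[:2];print('block in vise',d[0]*np.cos(a)+d[1]*np.sin(a),-d[0]*np.sin(a)+d[1]*np.cos(a))
```

```text
44 [ 431.7 -162.6 -144. ] -164.99686666287545 [-0.  -0.6 -0.4  0.9  2.   0.5  0.6  0.4 -1.2 -2.8 -0.1  0.3]
72 [ 447.7 -159.7 -143.7] -164.67067274892887 [-1.5 -0.5  1.3 -0.7  0.9  0.9 -0.8  1.1]
block in vise -16.276693544410843 1.2637676792684704
41 [ 432.5 -161.4 -144. ] -165.02217900659923 [-0.2  0.2 -1.4  1.7  1.   0.   0.2 -0.1 -0.2 -2.   0.5 -0.2]
69 [ 448.7 -158.5 -143.7] -164.66529280063395 [-1.   0.1  1.  -0.1  0.5 -0.  -0.5  0.2]
block in vise -16.396273339816137 1.4536250488481324
38 [ 433.3 -160.  -143.9] -164.90002151449127 [-0.6  1.1 -2.4  2.5  0.3 -0.5 -0.  -0.5  0.6 -0.9  1.3 -0.5]
66 [ 449.7 -157.3 -143.6] -164.5722934057849 [-0.6  0.8  0.6  0.5  0.1 -1.  -0.2 -0.7]
block in vise -16.536241584556947 1.6545567842826667
```

The block is hard against the fixed jaw and about 1–2 mm from midway, so the clamping is fine. Next is the tealight.

Emit:
carry_out(delta_pos=[[0.0155,-0.065,0],[0.029,-0.12,0],[0.0425,-0.178,0],[0.056,-0.235,0],[0.0655,-0.273,0],[0.0655,-0.273,0.01],[0.0655,-0.273,0.019],[0.0655,-0.273,0.019]], rot=[[0,0,-9],[0,0,-18],[0,0,-27],[0,0,-37],[0,0,-47],[0,0,-57],[0,0,-67],[0,0,-75]], claw=0.0854)

```text
clock: 24.55
eef_pos: [634.6, -175.9, 153.9]
tcp_rot: [-3.141, 0.003, 0.007]
contact_force: [1.2, 0.3, -0.5]
opening: 0.997
grasp_force: 0.0
```

Emit:
carry_out(delta_pos=[[0,0,0],[0,0,0]], rot=[[0,0,0],[0,0,0]])

```text
clock: 24.8
eef_pos: [635.4, -176.3, 155.8]
tcp_rot: [-3.141, 0.001, -0.001]
contact_force: [-0.4, 0.4, 0.4]
opening: 1.002
grasp_force: 0.0
```

Run:
```python
from h import *
s=r.sense();print(s['eef_pos'],s['tcp_rot'])
snap('w10','wrist',["light_block","square_mat"])
from one import *
one('w10','light_block',('cyl',56,44),(635,-176,6,.0),6)
one('w10','square_mat',('box',110,110,6),(632,-173,0,.0),0)
```

```text
[ 635.40124522 -176.27888532  155.76123727] [-3.14136016e+00  6.75292967e-04 -1.33608903e-03]
w10 light_block [(0.76, [276.0, 156.0, 354.0, 244.0])]
w10 square_mat [(0.87, [244.0, 126.0, 383.0, 252.0])]
w10 light_block [ 634.8 -175.6    6. ] 7.6 0.054
w10 square_mat [ 631.6 -172.3    0. ] -0.6 0.026
```

View pics/w10.png

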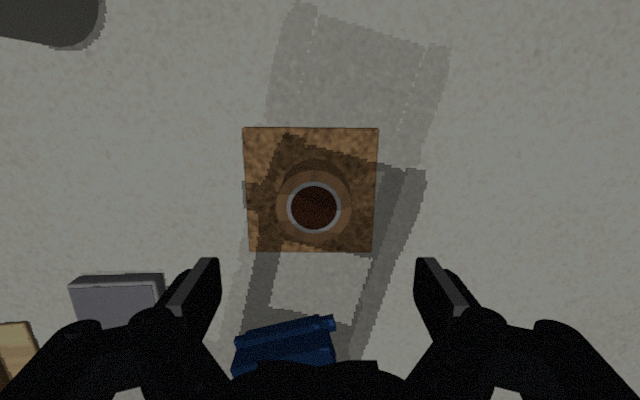

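The tealight is at (314,207) and the mat at (244–383, 126–252), in agreement with the earlier fits. I'll descend and grip.

Emit:
carry_out(delta_pos=[[0,0,0.05],[0,0,0.09],[0,0,0.112],[0,0,0.112],[0,0,0.112]], rot=[[0,0,0],[0,0,0],[0,0,0],[0,0,0],[0,0,0]])

```text
clock: 25.58
eef_pos: [636.7, -176.6, 45.7]
tcp_rot: [3.141, -0.002, 0.002]
contact_force: [0.3, 0.3, -0.5]
opening: 1.0
grasp_force: 0.0
```

Emit:
carry_out(delta_pos=[[0,0,0],[0,0,0],[0,0,0],[0,0,0],[0,0,0]], rot=[[0,0,0],[0,0,0],[0,0,0],[0,0,0],[0,0,0]], claw=0.045, grip_force=40)

```text
clock: 26.2
eef_pos: [636.4, -176.5, 45.9]
tcp_rot: [3.141, -0.002, 0.002]
contact_force: [-2.1, 0.2, 8.2]
opening: 0.644
grasp_force: 41.5
```

Emit:
carry_out(delta_pos=[[0,0,-0.04],[0,-0.02,-0.08],[-0.002,-0.08,-0.09],[-0.004,-0.14,-0.09],[-0.006,-0.2,-0.09],[-0.009,-0.26,-0.09],[-0.011,-0.32,-0.09],[-0.0135,-0.359,-0.09]], rot=[[0,0,0],[0,0,0],[0,0,0],[0,0,0],[0,0,0],[0,0,0],[0,0,0],[0,0,0]])

```text
clock: 27.2
eef_pos: [621.2, 185.4, 135.0]
tcp_rot: [-3.141, -0.001, 0.003]
contact_force: [1.1, -1.0, -0.8]
opening: 0.642
grasp_force: 42.7
```

Emit:
carry_out(delta_pos=[[0,0,0],[0,0,0],[0,0,0.04],[0,0,0.07],[0,0,0.086],[0,0,0.088],[0,0,0.088]], rot=[[0,0,0],[0,0,0],[0,0,0],[0,0,0],[0,0,0],[0,0,0],[0,0,0]])

```text
clock: 28.08
eef_pos: [622.1, 182.4, 47.1]
tcp_rot: [-3.141, -0.001, 0.001]
contact_force: [0.0, -0.0, -0.6]
opening: 0.642
grasp_force: 44.1
```

Emit:
carry_out(delta_pos=[[0.001,0,0.001],[0.001,0,0.002],[0.001,0,0.002]], rot=[[0,0,0],[0,0,0],[0,0,0]])

```text
clock: 28.45
eef_pos: [623.0, 182.8, 45.2]
tcp_rot: [-3.141, -0.001, 0.002]
contact_force: [-0.8, -0.4, 5.3]
opening: 0.641
grasp_force: 44.4
```

Emit:
carry_out(delta_pos=[[0,0,0],[0,0,0],[0,0,0],[0,0,0],[0,0,-0.03],[0,0,-0.08],[0,0,-0.115],[0,0,-0.115]], rot=[[0,0,0],[0,0,0],[0,0,0],[0,0,0],[0,0,0],[0,0,0],[0,0,0],[0,0,0]], claw=0.0854)

```text
clock: 29.45
eef_pos: [624.3, 183.2, 162.6]
tcp_rot: [-3.14, -0.005, 0.002]
contact_force: [0.6, -0.7, -0.4]
opening: 1.003
grasp_force: 0.0
```

Run:
```python
from h import *
s=r.sense();print(s['eef_pos'],s['tcp_rot'])
snap('w11','wrist',["light_block","round_mat"])
from one import *
one('w11','light_block',('cyl',56,44),(622,182,6,.0),6)
one('w11','round_mat',('cyl',120,6),(622,182,0,.0),0)
```

```text
[624.2647464  183.19760348 162.59058414] [-3.13998999e+00 -5.46032985e-03  1.72780662e-03]
w11 light_block [(0.7, [281.0, 158.0, 356.0, 247.0])]
w11 round_mat []
w11 light_block [621.4 181.    6. ] 9.4 0.046Traceback (most recent call last):
  File "<stdin>", line 6, in <module>
  File "one.py", line 3, in one
    v=pickle.load(open(tag+'.pkl','rb'));q,e=fit(kind,[(v,v['m'][n][1])],p0,z);print(tag,n,np.round(q[:3],1),round(np.degrees(q[3]),1),round(e,3));return q
                                                          ~~~~~~^^^
KeyError: 'round_mat'
```

View pics/w11.png

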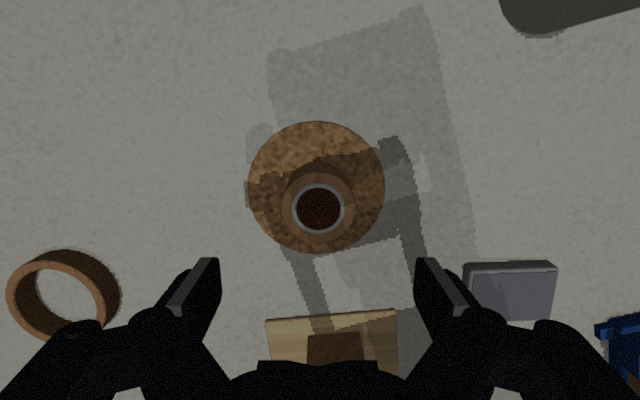

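The tealight is at (318,207) on the mat spanning (249–384, 121–254), so it is centred to about 1 mm. Now the pencil block.

Emit:
carry_out(delta_pos=[[-0.06,0.006,0],[-0.12,0.012,0],[-0.171,0.018,0],[-0.171,0.018,0],[-0.171,0.018,0],[-0.171,0.018,0]], rot=[[0,0,-3],[0,0,-6],[0,0,-6],[0,0,-6],[0,0,-6],[0,0,-6]])

```text
clock: 30.35
eef_pos: [452.6, 164.6, 159.0]
tcp_rot: [-3.142, -0.0, 0.106]
contact_force: [0.3, -0.3, 0.4]
opening: 1.001
grasp_force: 0.0
```

Run:
```python
from h import *
s=r.sense();print(s['eef_pos'],s['tcp_rot'])
snap('w12','wrist',["pencil_block","spare_board"])
from one import *
one('w12','pencil_block',('box',52,52,44),(452,164,6,.1),6)
```

```text
[452.59363285 164.57161864 159.02714317] [-3.14153578e+00 -3.19372585e-04  1.06207442e-01]
w12 pencil_block [(0.66, [279.0, 159.0, 357.0, 239.0])]
w12 spare_board [(0.62, [233.0, 138.0, 397.0, 240.0])]
w12 pencil_block [451.6 162.8   6. ] 6.3 0.038
```

Well centred. I'll descend from 159 to 45 and grip.

Emit:
carry_out(delta_pos=[[-0.001,0.001,0.05],[-0.001,0.001,0.095],[-0.001,0.001,0.114],[-0.001,0.001,0.114],[-0.001,0.001,0.114]], rot=[[0,0,0],[0,0,0],[0,0,0],[0,0,0],[0,0,0]])

```text
clock: 31.12
eef_pos: [451.3, 163.4, 45.9]
tcp_rot: [-3.141, -0.001, 0.106]
contact_force: [-0.3, -0.6, 1.3]
opening: 1.0
grasp_force: 0.0
```

Emit:
carry_out(delta_pos=[[0,0,0],[0,0,0],[0,0,0],[0,0,0],[0,0,0]], rot=[[0,0,0],[0,0,0],[0,0,0],[0,0,0],[0,0,0]], claw=0.04)

```text
clock: 31.75
eef_pos: [451.2, 163.5, 46.3]
tcp_rot: [-3.141, -0.002, 0.106]
contact_force: [-1.0, 0.0, 7.8]
opening: 0.601
grasp_force: 41.7
```

Emit:
carry_out(delta_pos=[[0,0,-0.04],[0.008,0.02,-0.08],[0.032,0.078,-0.1],[0.056,0.136,-0.1],[0.079,0.194,-0.1],[0.103,0.252,-0.1],[0.126,0.31,-0.1],[0.144,0.353,-0.1]], rot=[[0,0,0],[0,0,0],[0,0,1],[0,0,2],[0,0,4],[0,0,5],[0,0,6.6],[0,0,6.6]])

```text
clock: 32.75
eef_pos: [632.1, -174.9, 145.7]
tcp_rot: [3.141, -0.001, -0.01]
contact_force: [0.6, 0.0, -0.4]
opening: 0.6
grasp_force: 42.7
```

Emit:
carry_out(delta_pos=[[0,0,0],[0,0,0.02],[0,0,0.06],[0,0,0.085],[0,0,0.096],[0,0,0.098],[0,0,0.098]], rot=[[0,0,0],[0,0,0],[0,0,0],[0,0,0],[0,0,0],[0,0,0],[0,0,0]])

```text
clock: 33.62
eef_pos: [631.4, -172.0, 47.5]
tcp_rot: [3.141, -0.0, -0.008]
contact_force: [-0.1, 0.7, -0.9]
opening: 0.6
grasp_force: 42.9
```

Emit:
carry_out(delta_pos=[[0,0,0.001],[0,0,0.002],[0,0,0.002]], rot=[[0,0,0],[0,0,0],[0,0,0]])

```text
clock: 34.0
eef_pos: [631.7, -172.5, 46.2]
tcp_rot: [3.142, -0.001, -0.009]
contact_force: [-1.1, 1.9, 5.0]
opening: 0.601
grasp_force: 43.6
```

Emit:
carry_out(delta_pos=[[0,0,0],[0,0,0],[0,0,0],[0,0,0],[0,0,-0.03],[0,0,-0.08],[0,0,-0.13],[0,0,-0.15]], rot=[[0,0,0],[0,0,0],[0,0,0],[0,0,0],[0,0,0],[0,0,0],[0,0,0],[0,0,0]], claw=0.0854)

```text
clock: 35.0
eef_pos: [632.6, -172.8, 198.6]
tcp_rot: [3.14, -0.004, -0.009]
contact_force: [-0.0, 0.2, -0.4]
opening: 0.997
grasp_force: 0.0
```

Emit:
carry_out(delta_pos=[[-0.06,0,-0.02],[-0.12,0,-0.04],[-0.15,0,-0.06],[-0.15,0,-0.06],[-0.15,0,-0.06]], rot=[[0,0,0],[0,0,0],[0,0,0],[0,0,0],[0,0,0]])

```text
clock: 35.62
eef_pos: [481.7, -171.2, 254.9]
tcp_rot: [-3.142, -0.0, -0.009]
contact_force: [0.2, -0.2, -0.8]
opening: 1.0
grasp_force: 0.0
```

Run:
```python
from h import *
s=r.sense();print(s['eef_pos'],s['tcp_rot'],s['clock'])
snap('w13','wrist',["pencil_block","square_mat","card_block","vise"])
snap('s13','scene',["pencil_block","light_block","card_block","pencil_cup","ink_tin"])
from one import *
one('w13','pencil_block',('box',52,52,44),(632,-172,6,0),6)
one('w13','square_mat',('box',110,110,6),(632,-172,0,0),0)
a=cv2.imread('pics/w13.png')[:300,100:540];b=cv2.imread('pics/s13.png')[100:300,190:483]
cv2.imwrite('pics/k.png',np.vstack([cv2.resize(a,(440,300)),cv2.resize(b,(440,300))]))
```

```text
[ 481.69916571 -171.19638746  254.88134313] [-3.14154936e+00 -2.38133385e-04 -8.93147955e-03] 35.625
w13 pencil_block [(0.68, [283.0, 2.0, 350.0, 44.0])]
w13 square_mat [(0.9, [259.0, 1.0, 376.0, 76.0]), (0.37, [111.0, 100.0, 196.0, 155.0])]
w13 card_block [(0.56, [257.0, 174.0, 356.0, 242.0])]
w13 vise [(0.76, [250.0, 142.0, 365.0, 288.0])]
s13 pencil_block [(0.62, [243.0, 155.0, 274.0, 184.0])]
s13 light_block [(0.73, [340.0, 231.0, 375.0, 277.0])]
s13 card_block [(0.59, [310.0, 124.0, 350.0, 155.0])]
s13 pencil_cup [(0.74, [195.0, 153.0, 243.0, 255.0])]
s13 ink_tin [(0.77, [317.0, 182.0, 365.0, 210.0]), (0.49, [387.0, 202.0, 470.0, 255.0])]
w13 pencil_block [ 632.8 -174.3    6. ] -0.5 0.023
w13 square_mat [ 632.6 -172.4    0. ] -0.5 0.013
```

View pics/k.png

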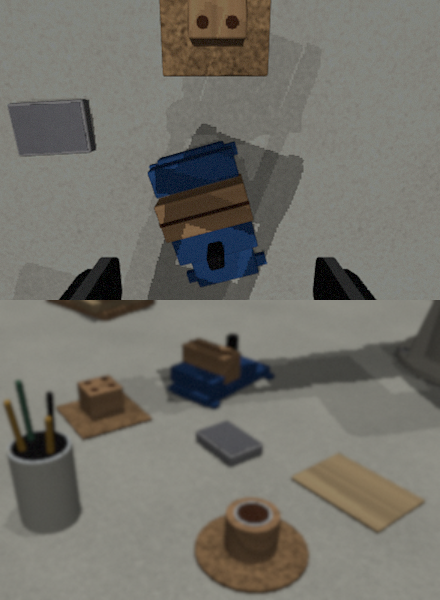

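The pencil block stands on the square mat, the tealight on the round mat and the card block in the vise, with the tin and cup unmoved. One last numeric check on the card block from the existing views.

Run:
```python
from one import *
for t in('w9','w13'):
    q=one(t,'card_block',('box',90,40,44),(447,-158,28,-1.305),28)
    for V in((433.6,-162),(431.8,-162.2)):
        a=np.radians(-164.9);d=q[:2]-V;print(d[0]*np.cos(a)+d[1]*np.sin(a),-d[0]*np.sin(a)+d[1]*np.cos(a))
```

```text
w9 card_block [ 448.  -158.8   28. ] -75.1 0.067
-14.756634696735247 0.6987808306183672
-16.546586334046392 0.9745944199993035
w13 card_block [ 447.  -160.5   28. ] -73.8 0.072
-13.36558100967778 2.057112352760679
-15.15553264698892 2.3329259421416153
```

Block is at x ≈ -15 mm (hard on the fixed jaw) and y ≈ 1–2 mm. Handing in.

```bash
python3 -c "
from rig import r
print(r.sign_off())"
```

```text
the job is handed in; nothing more can be done
None
```

I handed the job in at about 36 s: the card block is clamped in the vise against the fixed jaw (1–2 mm off midway along the jaws), the pencil block is on the square mat and the tealight on the round mat (each within about 2 mm of the middle), and the tin and cup were left alone; the last push on the jaw peaked at about 42 N through the fingertips, and the sign-off gave no verdict.

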